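# Fit the grinding cup on the press-to-run crumb mill

## Robot

A 6-joint arm with a two-finger parallel gripper is mounted at the origin on a cart in front of the work surface, level with it; the furniture and walls round the work are solid. World frame = base frame: x ahead of the robot, y to its left, z up, the work surface at z = 0. Lengths are in m, angles in degrees, forces in N, time in s.
With the tool pointing down it reaches from about 0.25 to 0.725 m from the base axis. Payload 9.7 kg.
Tool frame: the origin (TCP) lies between the finger pads; the fingertips stand 25 mm ahead of it and the grasp point (between the pads) lies 6 mm ahead of it; z points along the fingers, y is the line along which they close (so a half turn about z gives the same grasp; the last joint's range is limited). The gripper opens to 85 mm and grips with 20 to 120 N. Pads are 22 mm wide; open, the fingers measure 114 mm over their backs; the gripper's body (76 mm by 85 mm) begins 54 mm behind the grasp point. The pads swing forward as they close: fully open they stand 13 mm farther back than shut.
Start: joints at [-66.119, 4.979, 10.078, 95.1, 0, 90], TCP at [0.223, -0.503, 0.256] pointing down, gripper open.
Joint ranges: [-179.16, 179.16], [-48.56, 103.87], [-65.8, 70.77], [-126.05, 130.52], [-82.76, 87.17], [-180, 180]. Speed limits (degrees/s): [127.2, 127.2, 147.25, 180, 180, 180].

## Interface

Orientations are given as [roll, pitch, yaw] about the fixed x, y, z axes, in that order (R = Rz(yaw) Ry(pitch) Rx(roll)).
In Python, from workcell import bot, camrig, job_done gives the robot as it stands (bot), with the cameras (camrig) and the job as plain functions.
- The arm moves only by the shell command python3 drive.py 'ROWS' [FORCE]. ROWS is a JSON list of rows, 1 to 5 of them, each an object with the fields x, y, z (the shift in m), spin (a turn about the tool's z in degrees), finger_gap (the finger opening in m); a field left out counts as zero (the opening has to be given); each row is the pose to reach, as a shift and turn from the pose commanded when the command began, along the tool's axes at that moment; what a row does not reach only later rows make up. A row lasts 1/12 s, in which the tool goes at most 0.0417 m and 7.16 degrees, less where a joint would pass 70% of its speed; a pose out of reach is approached as far as the arm can. The fingers move at their own pace and stop on an object; FORCE is the grip in N (left out, the last holds). Time passes only in rows, so rows that do not move let the fingers close. It prints the time, the measured TCP pose, the force, the opening and the grip force at its end. Input that does not fit is refused with a message, and nothing moves.
- bot.get_obs(): the state, without advancing time (a new reading comes with each control period).
- camrig.camera(name): name is "side" or "top" or "wrist"; returns the picture (480x640x3 uint8, blue, green, red); there is no depth.
- camrig.camera_info(name): a dict with "mtx" (3x3 intrinsics, pixels), "k1" (the pictures are not rectified: a ray, as slopes to the right and down, at radius r is drawn at 1 + k1 r^2 times it, then the intrinsics apply), "extrinsics" (4x4, takes a point from camera to world coordinates). Camera axes: x right, y down, z forward; pixel columns grow to the right and rows downward; lengths in m; the calibration is good to about 2 mm. A picture is of the moment at which its call begins: read the wrist's pose just before it. camera_info takes no time and is no camera call; for the wrist camera it gives the pose at the moment of the call.
- job_done(): hands the job in; it is judged then, once.
The state is a dict: "time": time; "q": joint angles; "qd": joint speeds; "joint_efforts": joint torques, N m; "ee_pos": TCP position; "tcp_rot": TCP orientation; "wrist_force": force on the tool from outside, world axes, zero at the start; "torque": the same for the moment, N m; "opening": finger opening in m; "grasp_force": force on a finger pad.
Only numpy, scipy, OpenCV 4.12 (cv2) and the standard library are available. Lean on these libraries where they do the work, as an engineer would, in place of code of your own. Each camera call takes 0.05 s, during which the arm holds its last target. There are 200 camera calls.

## Task

Dried crusts wait in the steel grinding cup, the one standing on a black foot with three keys, to be milled to crumbs. Lift the dust cover off the mill and lay it knob up on the table, clear of the mill; then set the cup upright in the mill's socket, turned so that its three keys drop into the three grooves, and push it straight down as far as it goes against the spring, which is what makes the mill run. Finish while still holding the cup pressed fully down, without letting go, and leave the other steel cup, on the plain round foot, alone.

Things in the scene. Friction and masses are not known exactly. Their poses are not given: they have to be found in the camera images.
- mill: The mill, fixed to the table: round white motor base, 133 mm across, with a grey collar on top, 106 mm across, whose top face is 100 mm above the table. Origin on its axis at table height, z up; the speed dial is on its -x side. The three grooves of its socket lie at 0, 120 and 240 degrees from its x axis.
- mill_mouth (a point): Centre of the socket's mouth, on the mill's axis, level with the collar's top face. The socket is a round well, 70 mm bore, 24 mm deep; its wall has three grooves, open at the top, 18 mm wide, reaching out to 43 mm from the axis. A small drive dog stands in the middle of the well; the cup's hollow foot clears it.
- switch (a joint): Travel in m, straight down, of the sprung switch ring whose three steel pads close the bottoms of the grooves: 0 at rest (pads 14 mm below the collar's top face), 0.008 fully pressed (22 mm below; hard stop). Gives from 6 N, takes 14 N at full travel, springs back when let go. The cup's weight alone does not press it.
- cover: Loose white dust cover, 0.09 kg: disc 108 mm across, 6 mm thick, boss below (60 mm across, 8 mm deep), round grey knob on top, 22 mm across, 26 mm tall. Origin: centre of the boss's underside, z up; disc's upper face at z = 14 mm, knob's top at 40 mm. It starts on the collar, boss hanging in the well, origin 92 mm above the table; on the table it rests on the boss.
- keyed_cup: Loose grinding cup, about 0.28 kg, 85 mm tall, upright on the table. Origin: centre of the underside, z up. Black foot 66 mm across, 22 mm high, with three keys at 0, 120 and 240 degrees from its x axis: 14 mm wide, 16 mm high from the underside up, reaching 41 mm from the axis. Above it a straight steel cylinder 59 mm across, z = 30 to 74 mm, and a rounded top.
- cup_grip (a point): Point on the grinding cup's axis, 58 mm above its underside, where to grip it. In the socket the underside is 100 mm above the table while the keys are out of line and rest on the collar, 86 mm with the keys in the grooves and on the pads, 78 mm pressed fully down. It fits in any of three ways round, with about 3 degrees and 2 mm of play either way.
- plain_cup: The other steel cup, same size (85 mm tall, 59 mm across), standing on a round black storage lid, 66 mm across, without keys. Origin: centre of its underside. It stays where it is.
- clear_spot (a point): A point on the table to the left of the mill, in the middle of a free patch some 13 cm across where the cover can be laid.

How it is judged (in metres and radians):
On the way, in this order (a step that is already met when the one before it is completed fails the run):
1. the dust cover lies knob up on the table, clear of the mill and let go (height (world z) of cover below 0.008 m and angle between cover's own z axis and vertical below 0.15 rad and horizontal distance between cover and mill above 0.115 m and contact force between the fingers and cover below 0.1 N), for 0.2 s.
2. the grinding cup is in the socket with its keys in the grooves (horizontal distance between keyed_cup and mill below 0.004 m and z of keyed_cup in the frame of mill below 0.091 m and angle between keyed_cup's own z axis and vertical below 0.1 rad), for 0.1 s.
At the end, for the whole second after the job is handed in: Cup still held (3 N contact or more), upright within 0.1 rad, centred in the socket within 4 mm, underside under 80.5 mm above the table, switch ring pressed over 6.2 of 8 mm; cover at rest, flat and knob up on the table, its middle over 115 mm from the mill axis (value of joint switch above 0.0062 m and z of keyed_cup in the frame of mill below 0.0805 m and horizontal distance between keyed_cup and mill below 0.004 m and angle between keyed_cup's own z axis and vertical below 0.1 rad and contact force between any of the fingers, the arm and keyed_cup above 3 N and height (world z) of cover below 0.008 m and angle between cover's own z axis and vertical below 0.15 rad and linear speed of cover below 0.02 m/s and horizontal distance between cover and mill above 0.115 m); the arm keeps its last pose, push and grip.
It fails at once if the plain-footed cup is moved more than 30 mm or tipped (distance of plain_cup from where it was at the start of the episode above 0.03 m or angle between plain_cup's own z axis and vertical above 0.3 rad).
It also fails if it takes over 67 s, if anything falls off the work surface, if the arm or the gripper's body presses on something with over 40 N, if the wrist force passes 120 N, or if a joint passes its speed limit or range.

## Working session

There is one attempt and no reset: what is moved stays moved. The work goes in short steps, Python scripts to look and compute and a shell command to move; the robot and the scene stay as the last step left them, time stands still between calls to the robot, and variables do not carry over. Pictures are saved under pics/ and viewed, at most 10 in all, crops included, and the job is handed in when it is done.

```bash
ls; mkdir -p pics
python3 - <<'E'
from workcell import bot, camrig, job_done
import cv2,numpy as np
np.set_printoptions(precision=4,suppress=True)
for n in ["side","top","wrist"]:
    im=camrig.camera(n); cv2.imwrite(f"pics/{n}0.png",im)
    i=camrig.camera_info(n); print(n,i["mtx"],i["k1"],i["extrinsics"])
print(bot.get_obs())
E
```

```text
drive.py
pics
workcell.py
side [[505.665    0.     327.2946]
 [  0.     505.665  232.203 ]
 [  0.       0.       1.    ]] -0.04946651226970306 [[-0.808  -0.3722  0.4567  0.0265]
 [-0.5891  0.5007 -0.6342  0.6657]
 [ 0.0074 -0.7815 -0.6239  0.7392]
 [ 0.      0.      0.      1.    ]]
top [[462.018    0.     316.8494]
 [  0.     462.018  242.7324]
 [  0.       0.       1.    ]] -0.0420946655367726 [[-0.0161 -0.9875  0.1569  0.388 ]
 [-0.9999  0.0159 -0.0023 -0.0068]
 [-0.0002 -0.157  -0.9876  0.9185]
 [ 0.      0.      0.      1.    ]]
wrist [[428.5103   0.     321.6338]
 [  0.     428.5103 233.7654]
 [  0.       0.       1.    ]] -0.09461891266516306 [[ 0.4053 -0.8705 -0.2792  0.2938]
 [-0.9142 -0.3864 -0.1226 -0.4714]
 [-0.0011  0.3049 -0.9524  0.3731]
 [ 0.      0.      0.      1.    ]]
{'time': 0.15, 'q': array([-66.118 ,   5.0034,  10.043 ,  95.0988,  -0.0015,  89.9988]), 'qd': array([-0.0591, -0.1652,  0.1596, -0.0987,  0.0229, -0.0017]), 'joint_efforts': array([ -0.0022, -52.0762,  46.5045,   0.0138,  -0.0001,   0.    ]), 'ee_pos': array([ 0.2226, -0.5028,  0.2557]), 'tcp_rot': array([-179.9409,    0.0015,   23.8832]), 'wrist_force': array([ 0.2752, -0.152 , -0.2321]), 'torque': array([-0.05  ,  0.0011,  0.05  ]), 'grasp_force': 0.0, 'opening': 0.08539278178965723}
```

View pics/top0.png

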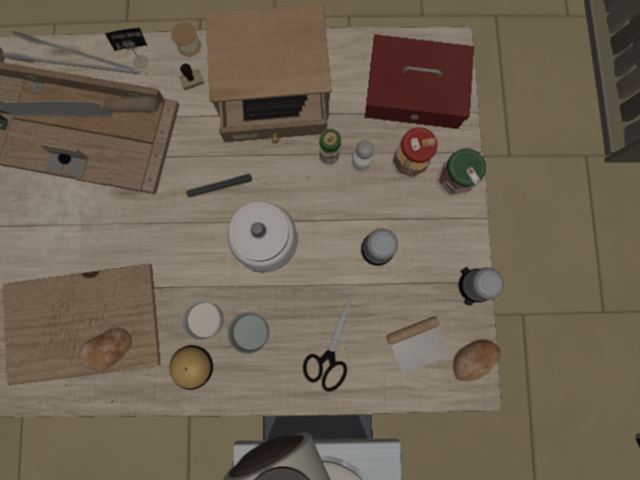

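View pics/side0.png

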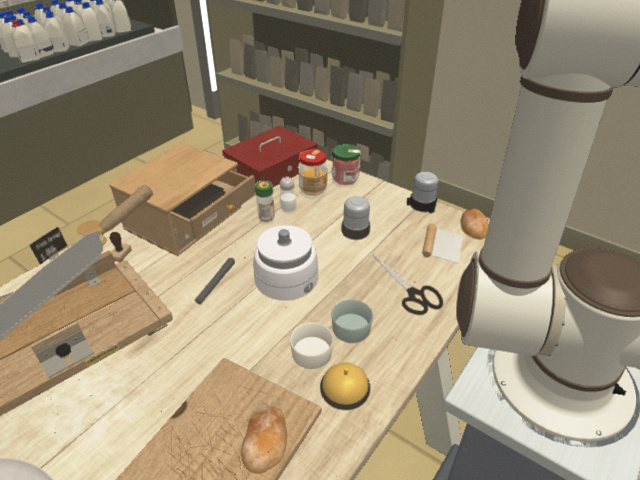

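The top view shows the mill with its cover: disc about (262,235), knob (258,230). The plain cup is at (380,246). The keyed cup is at the right table edge, about (483,285), with key tips at (465,272) and (463,298). There is free table left of the mill around (175,235). The side view agrees: knob (284,236), keyed cup (425,190), dial (308,287).

```bash
cat > h.py <<'E'
from workcell import bot, camrig, job_done
import cv2,numpy as np
from scipy.spatial.transform import Rotation as R
np.set_printoptions(precision=4,suppress=True)
def ray(i,px):
    p=cv2.undistortPoints(np.array(px,float).reshape(-1,1,2),i["mtx"],np.array([i["k1"],0,0,0.]))[:,0]
    d=np.c_[p,np.ones(len(p))]@i["extrinsics"][:3,:3].T
    return i["extrinsics"][:3,3],d
def plane(i,px,z):
    o,d=ray(i,px); return o+d*((z-o[2])/d[:,2])[:,None]
def proj(i,P):
    T=np.linalg.inv(i["extrinsics"]); P=np.asarray(P,float).reshape(-1,3)
    return cv2.projectPoints(P,cv2.Rodrigues(T[:3,:3])[0],T[:3,3],i["mtx"],np.array([i["k1"],0,0,0.]))[0][:,0]
def tri(a,pa,b,pb):
    A=0;B=0
    for i,p in((a,pa),(b,pb)):
        o,d=ray(i,[p]); d=d[0]/np.linalg.norm(d); M=np.eye(3)-np.outer(d,d); A=A+M; B=B+M@o
    return np.linalg.solve(A,B)
def delta(goal,tcp=None):
    "shift along the tool axes from the present pose to TCP goal"
    o=bot.get_obs(); Rm=R.from_euler('xyz',o["tcp_rot"],degrees=True)
    return Rm.inv().apply(np.array(goal)-o["ee_pos"]), o["ee_pos"], o["tcp_rot"]
E
python3 - <<'E'
from h import *
t=camrig.camera_info("top");s=camrig.camera_info("side")
print("knob",plane(t,[[258,230]],.132),tri(t,[258,229],s,[284,236]))
print("disc",plane(t,[[261.5,234.5]],.106))
print("plain",plane(t,[[382,244]],.085)); print("keyed",plane(t,[[488,284]],.085), "keys",plane(t,[[465,272],[463,298]],.012))
print("spot",plane(t,[[175,235],[217,185]],0))
im=np.hstack([cv2.resize(cv2.imread("pics/top0.png")[250:320,445:515],None,fx=5.5,fy=5.5,interpolation=2),cv2.resize(cv2.imread("pics/top0.png")[200:270,225:295],None,fx=5.5,fy=5.5,interpolation=2)])
cv2.imwrite("pics/crop1.png",im)
print(delta([.38,.0,.25]))
E
```

```text
knob [[0.5369 0.0929 0.132 ]] [0.5414 0.0947 0.1186]
disc [[0.5336 0.0899 0.106 ]]
plain [[ 0.5162 -0.1278  0.085 ]]
keyed [[ 0.4397 -0.3177  0.085 ]] keys [[ 0.4688 -0.3007  0.012 ]
 [ 0.4178 -0.2935  0.012 ]]
spot [[0.5544 0.2782 0.    ]
 [0.6576 0.1947 0.    ]]
(array([ 0.3475, -0.396 ,  0.0061]), array([ 0.2226, -0.5028,  0.2557]), array([-179.9409,    0.0015,   23.8832]))
```

View pics/crop1.png

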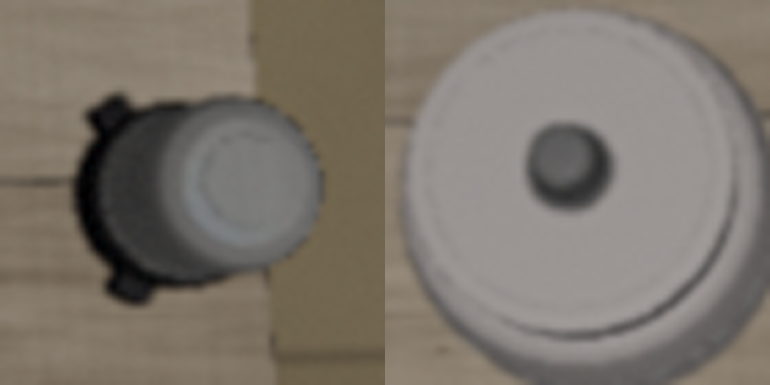

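The crop shows the keyed cup's two visible keys pointing left, at crop (105,110) and (130,290). The knob top is at crop (568,160), which puts the mill near (0.538, 0.093). I'll look at the cup from the wrist, then go over the mill.

```bash
python3 drive.py '[{"x":0.038,"y":-0.013,"z":-0.01,"finger_gap":0.085},{"x":0.076,"y":-0.026,"z":-0.02,"finger_gap":0.085},{"x":0.114,"y":-0.039,"z":-0.03,"finger_gap":0.085}]' 
python3 drive.py '[{"x":0.038,"y":-0.013,"z":-0.005,"finger_gap":0.085},{"x":0.076,"y":-0.026,"z":-0.01,"finger_gap":0.085},{"x":0.114,"y":-0.039,"z":-0.014,"finger_gap":0.085},{"x":0.114,"y":-0.039,"z":-0.014,"finger_gap":0.085},{"x":0.114,"y":-0.039,"z":-0.014,"finger_gap":0.085}]'
python3 - <<'E'
from h import *
i=camrig.camera_info("wrist"); im=camrig.camera("wrist"); cv2.imwrite("pics/w1.png",im); np.save("w1.npy",i,allow_pickle=True)
o=bot.get_obs();print(o["ee_pos"],o["tcp_rot"],o["q"])
print(proj(i,[[.452,-.306,0],[.452,-.306,.085]]))
E
```

```text
time: 0.4
ee_pos: [0.3114, -0.4202, 0.2862]
tcp_rot: [-179.9, 0.0, 23.8]
wrist_force: [0.6, 0.1, 0.2]
opening: 0.0849
grasp_force: 0.0
time: 0.82
ee_pos: [0.4009, -0.3379, 0.3002]
tcp_rot: [-180.0, 0.0, 24.1]
wrist_force: [0.1, -0.2, -1.0]
opening: 0.085
grasp_force: 0.0
[ 0.3999 -0.3388  0.3   ] [-179.9825    0.0252   23.9969] [-40.2639   2.657   12.5473  99.9171  -0.0151 115.7391]
[[313.0364 117.6343]
 [310.839  122.6366]]
```

View pics/w1.png

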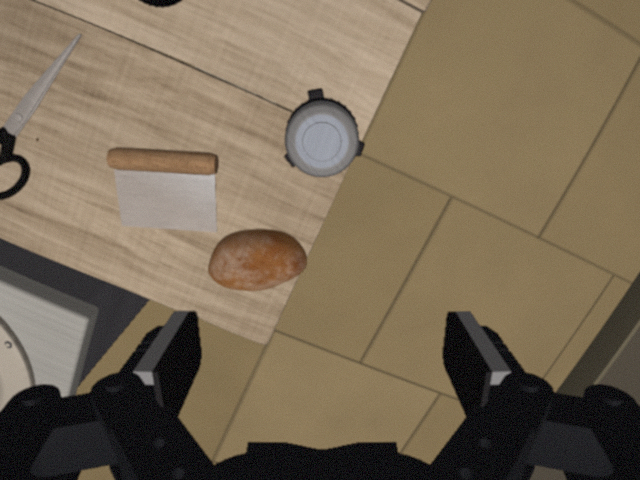

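The wrist view shows the keyed cup from above: top disc (322,141), three black keys at about (316,94), (361,148) and (290,159). I'll measure them with a dark mask.

Run:
```python
from h import *
i=np.load("w1.npy",allow_pickle=True).item(); im=cv2.imread("pics/w1.png")
g=im.max(2)
m=(g<60).astype(np.uint8); m[:70]=0;m[200:]=0;m[:,:265]=0;m[:,385:]=0
n,l,st,c=cv2.connectedComponentsWithStats(m)
for k in range(1,n):
    if st[k,4]>8: print(st[k],c[k])
# tip pixels: key regions as dark points beyond 36 mm from centre estimate
ys,xs=np.nonzero(m); P=plane(i,np.c_[xs,ys],.016)[:,:2]
tips=plane(i,[[316,94],[361,148],[290,159]],.014)[:,:2]; C=tips.mean(0)
for it in range(4):
    v=P-C; r=np.hypot(*v.T); a=np.degrees(np.arctan2(v[:,1],v[:,0])); K=[]
    for t in tips:
        a0=np.degrees(np.arctan2(*(t-C)[::-1])); s=(abs((a-a0+180)%360-180)<18)&(r>35)&(r<46); K.append(P[s].mean(0)); n=s.sum()
    K=np.array(K); 
    # circumcentre
    A=2*(K[1:]-K[0]); C=np.linalg.solve(A,(K[1:]**2).sum(1)-(K[0]**2).sum()) if 0 else tips.mean(0)
    break
r*=1000
for t in tips:
    v=P*1000-C*1000; 
v=P-C; r=np.hypot(*v.T); a=np.degrees(np.arctan2(v[:,1],v[:,0]));K=[]
for t in tips:
    a0=np.degrees(np.arctan2(*(t-C)[::-1])); s=(abs((a-a0+180)%360-180)<22)&(r>.0355)&(r<.047); K.append(P[s].mean(0)); print(a0,s.sum(),r[s].max(),K[-1])
K=np.array(K);print("C tips",C,"C K",K.mean(0),[np.linalg.norm(K[j]-K[j-1]) for j in range(3)])
d=K-K.mean(0);print(np.degrees(np.arctan2(d[:,1],d[:,0]))%120)
# steel top: bright-ish disc
hs=cv2.cvtColor(im,cv2.COLOR_BGR2HSV); b=im.astype(int); s=((b[...,0]-b[...,2])>-4)&(g>60); s[:85]=0;s[190:]=0;s[:,:275]=0;s[:,370:]=0
cn=max(cv2.findContours(s.astype(np.uint8),0,1)[0],key=cv2.contourArea); (x,y),rr=cv2.minEnclosingCircle(cn); print((x,y),rr,cv2.contourArea(cn),plane(i,[[x,y]],.074), "inner",plane(i,[[322,141]],.085))
```

```text
[289  89  65  32 325] [319.1877 101.2615]
[356 141   8  14  56] [359.8929 147.625 ]
[286 155   8  11  24] [288.875  159.6667]
33.233382928076665 75 0.04036273943671092 [ 0.4739 -0.2987]
-85.33037082555857 50 0.039503933442868476 [ 0.4454 -0.357 ]
151.3469264440386 24 0.040204863376629645 [ 0.4084 -0.3009]
C tips [ 0.4426 -0.3199] C K [ 0.4426 -0.3188] [np.float64(0.06546182972677009), np.float64(0.06489843514602803), np.float64(0.0671442607136565)]
[32.803  34.2143 32.2495]
(321.0, 136.09420776367188) 35.26218795776367 2449.0 [[ 0.4451 -0.3175  0.074 ]] inner [[ 0.4429 -0.3193  0.085 ]]<stdin>:14: RuntimeWarning: Mean of empty slice.
  ret = um.true_divide(
```

```bash
python3 drive.py '[{"x":0.025,"y":-0.028,"finger_gap":0.085},{"x":0.05,"y":-0.056,"finger_gap":0.085},{"x":0.075,"y":-0.084,"finger_gap":0.085},{"x":0.1,"y":-0.112,"finger_gap":0.085},{"x":0.125,"y":-0.14,"finger_gap":0.085}]' >/dev/null
python3 drive.py '[{"x":0.025,"y":-0.028,"finger_gap":0.085},{"x":0.05,"y":-0.056,"finger_gap":0.085},{"x":0.075,"y":-0.084,"finger_gap":0.085},{"x":0.1,"y":-0.112,"z":0.01,"finger_gap":0.085},{"x":0.125,"y":-0.14,"z":0.02,"finger_gap":0.085}]' >/dev/null
python3 drive.py '[{"x":0.026,"y":-0.029,"z":0.02,"spin":-7,"finger_gap":0.085},{"x":0.052,"y":-0.058,"z":0.04,"spin":-14,"finger_gap":0.085},{"x":0.052,"y":-0.058,"z":0.05,"spin":-21,"finger_gap":0.06},{"x":0.052,"y":-0.058,"z":0.05,"spin":-28,"finger_gap":0.05},{"x":0.052,"y":-0.058,"z":0.05,"spin":-35,"finger_gap":0.05}]'
python3 drive.py '[{"spin":-7,"finger_gap":0.05},{"spin":-10,"finger_gap":0.05},{"spin":-10,"finger_gap":0.05},{"spin":-10,"finger_gap":0.05}]'
python3 - <<'E'
from h import *
i=camrig.camera_info("wrist"); im=camrig.camera("wrist"); cv2.imwrite("pics/w2.png",im); np.save("w2.npy",i,allow_pickle=True)
print(delta([.538,.093,.134]), bot.get_obs()["q"])
print(proj(i,[[.538,.093,.106],[.538,.093,.132],[.545,.28,0]]))
E
```

```text
time: 2.12
ee_pos: [0.5386, 0.0911, 0.2286]
tcp_rot: [-179.9, 0.1, 59.2]
wrist_force: [0.2, -0.4, -0.1]
opening: 0.0515
grasp_force: 0.0
time: 2.45
ee_pos: [0.539, 0.0907, 0.23]
tcp_rot: [-180.0, 0.0, 68.6]
wrist_force: [1.0, -0.3, 0.4]
opening: 0.0499
grasp_force: 0.0
(array([ 0.0016, -0.0016,  0.0961]), array([0.539 , 0.0909, 0.2301]), array([-179.9884,    0.0148,   68.6591])) [  9.5792   4.0396   6.1686  92.1465  -0.0068 120.9201]
[[318.9725 231.8143]
 [318.624  246.4837]
 [236.0467 -40.8523]]
```

View pics/w2.png

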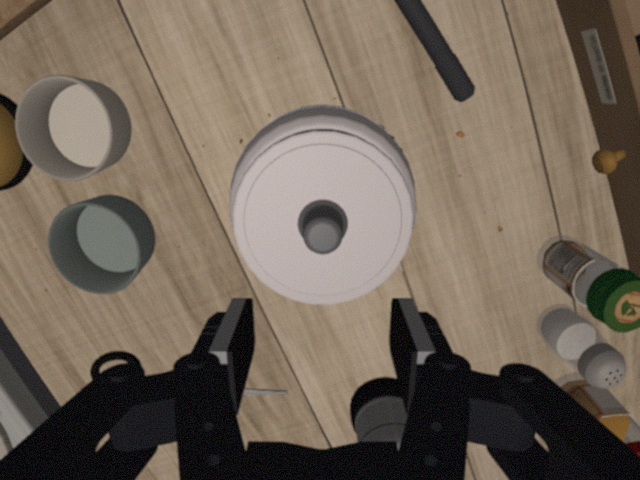

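The wrist view shows the cover disc at about (324,216), knob top (322,238) and, at the top, an open table patch left of the mill with the knife at (437,50).

Run:
```python
from h import *
i=np.load("w2.npy",allow_pickle=True).item(); im=cv2.imread("pics/w2.png")
b=im.astype(int); m=((b.max(2)-b.min(2))<18)&(b.max(2)>135); m=m.astype(np.uint8); m[:100]=0;m[310:]=0;m[:,:225]=0;m[:,425:]=0
cn=max(cv2.findContours(m,0,1)[0],key=cv2.contourArea);p=cn[:,0]
q=p[p[:,1]>215]   # near-side rim: upper edge of disc
for z in (.106,):
    Q=plane(i,q,z)[:,:2]; A=np.c_[2*Q,np.ones(len(Q))]; s=np.linalg.lstsq(A,(Q**2).sum(1),rcond=None)[0]; print("disc",s[:2],np.sqrt(s[2]+s[:2]@s[:2]),len(Q))
k=((b.max(2)<150)&(b.max(2)>90)).astype(np.uint8);k[:215]=0;k[260:]=0;k[:,:298]=0;k[:,350:]=0
kc=max(cv2.findContours(k,0,1)[0],key=cv2.contourArea);e=cv2.fitEllipse(kc);print(e, plane(i,[e[0],[322,237]],.132))
t=camrig.camera_info("top");print("top disc",plane(t,[[259.5,231.8]],.106),"knob",plane(t,[[258.2,229.1]],.132))
print(i["extrinsics"])
g=plane(i,[[322,237]],.132)[0]; print(delta([g[0],g[1],.136]))
```

```text
disc [0.5421 0.0979] 0.052624315012272924 261
((322.3948974609375, 230.79518127441406), (42.88920211791992, 47.89213180541992), 75.9885025024414) [[0.5431 0.1004 0.132 ]
 [0.5416 0.0973 0.132 ]]
top disc [[0.5385 0.0935 0.106 ]] knob [[0.5385 0.0926 0.132 ]]
[[ 0.9316 -0.3459 -0.1119  0.5674]
 [-0.3635 -0.8874 -0.2836  0.1632]
 [-0.0012  0.3049 -0.9524  0.3473]
 [ 0.      0.      0.      1.    ]]
(array([0.0069, 0.0002, 0.0941]), array([0.539 , 0.0909, 0.2301]), array([-179.9884,    0.0148,   68.6591]))
```

```bash
python3 drive.py '[{"x":0.0055,"z":0.03,"finger_gap":0.045},{"x":0.0055,"z":0.06,"finger_gap":0.045},{"x":0.0055,"z":0.08,"finger_gap":0.045},{"x":0.0055,"z":0.094,"finger_gap":0.045},{"x":0.0055,"z":0.094,"finger_gap":0.045}]' 40
python3 drive.py '[{"finger_gap":0.015},{"finger_gap":0.015},{"finger_gap":0.015},{"finger_gap":0.015},{"finger_gap":0.015}]'
python3 drive.py '[{"finger_gap":0.015},{"finger_gap":0.015},{"z":-0.01,"finger_gap":0.015},{"z":-0.02,"finger_gap":0.015},{"z":-0.03,"finger_gap":0.015}]'
```

```text
time: 2.92
ee_pos: [0.5394, 0.0964, 0.1328]
tcp_rot: [-179.8, 0.2, 68.7]
wrist_force: [0.3, 0.2, -0.0]
opening: 0.0453
grasp_force: 0.0
time: 3.33
ee_pos: [0.5415, 0.0972, 0.1377]
tcp_rot: [179.9, -0.1, 68.9]
wrist_force: [-0.8, -0.8, 5.9]
opening: 0.0202
grasp_force: 39.8
time: 3.75
ee_pos: [0.5409, 0.0972, 0.1675]
tcp_rot: [180.0, -0.0, 68.9]
wrist_force: [0.3, -0.3, -1.2]
opening: 0.0201
grasp_force: 39.3
```

```bash
python3 drive.py '[{"z":-0.02,"finger_gap":0.015},{"x":0.03,"y":-0.011,"z":-0.02,"finger_gap":0.015},{"x":0.06,"y":-0.022,"z":-0.02,"finger_gap":0.015},{"x":0.09,"y":-0.033,"z":-0.02,"finger_gap":0.015},{"x":0.12,"y":-0.044,"z":-0.02,"finger_gap":0.015}]'
python3 drive.py '[{"x":0.036,"y":-0.0125,"finger_gap":0.015},{"x":0.036,"y":-0.0125,"z":0.035,"finger_gap":0.015},{"x":0.036,"y":-0.0125,"z":0.07,"finger_gap":0.015},{"x":0.036,"y":-0.0125,"z":0.1,"finger_gap":0.015},{"x":0.036,"y":-0.0125,"z":0.12,"finger_gap":0.015}]'
python3 drive.py '[{"z":0.008,"finger_gap":0.015},{"z":0.016,"finger_gap":0.015},{"z":0.022,"finger_gap":0.015},{"z":0.022,"finger_gap":0.015}]'
```

```text
time: 4.17
ee_pos: [0.5432, 0.2263, 0.1876]
tcp_rot: [179.9, -0.1, 68.8]
wrist_force: [0.1, -0.5, -1.6]
opening: 0.0202
grasp_force: 39.3
time: 4.58
ee_pos: [0.5434, 0.2631, 0.0638]
tcp_rot: [-179.9, 0.1, 68.9]
wrist_force: [-0.1, -0.6, -0.3]
opening: 0.0202
grasp_force: 39.3
time: 4.92
ee_pos: [0.5451, 0.2633, 0.0455]
tcp_rot: [179.9, -0.1, 68.9]
wrist_force: [0.7, 0.2, -0.7]
opening: 0.0204
grasp_force: 40.3
```

```bash
python3 drive.py '[{"z":0.001,"finger_gap":0.015},{"z":0.0015,"finger_gap":0.015},{"z":0.0015,"finger_gap":0.015},{"z":0.0015,"finger_gap":0.015}]'
python3 drive.py '[{"finger_gap":0.045},{"finger_gap":0.05},{"finger_gap":0.05},{"z":-0.03,"finger_gap":0.05},{"z":-0.07,"finger_gap":0.05}]'
python3 drive.py '[{"z":-0.04,"finger_gap":0.05},{"z":-0.08,"finger_gap":0.05},{"z":-0.12,"finger_gap":0.05},{"z":-0.12,"finger_gap":0.05}]'
python3 - <<'E'
from h import *
i=camrig.camera_info("wrist"); im=camrig.camera("wrist"); t=camrig.camera("top")
cv2.imwrite("pics/w3.png",im); cv2.imwrite("pics/t3.png",t); np.save("w3.npy",i,allow_pickle=True)
o=bot.get_obs();print(o["ee_pos"],o["tcp_rot"],o["q"])
print(proj(i,[[.545,.262,.014],[.541,.0965,.1]]))
a=cv2.resize(im,(533,400)); b=cv2.resize(t[160:300,130:290],None,fx=400/140,fy=400/140)
cv2.imwrite("pics/c3.png",np.hstack([a[:,:],b])[:,:800] if 0 else np.hstack([cv2.resize(a,(400,300)),cv2.resize(b,(343,300))]))
E
```

```text
time: 5.25
ee_pos: [0.5453, 0.2634, 0.045]
tcp_rot: [179.9, -0.1, 68.9]
wrist_force: [-1.8, -0.7, 5.4]
opening: 0.0199
grasp_force: 41.0
time: 5.67
ee_pos: [0.5425, 0.2621, 0.1099]
tcp_rot: [-179.7, 0.3, 68.9]
wrist_force: [0.8, 0.1, 0.9]
opening: 0.0497
grasp_force: 0.0
time: 6.0
ee_pos: [0.546, 0.2638, 0.242]
tcp_rot: [179.5, -0.5, 68.9]
wrist_force: [1.6, 0.5, 1.4]
opening: 0.0502
grasp_force: 0.0
[0.5451 0.2634 0.2349] [179.8498  -0.162   68.8802] [ 25.7891  12.1385  15.7277  93.3684   0.001  136.9092]
[[319.3891 200.7711]
 [393.434  427.1508]]
```

View pics/c3.png

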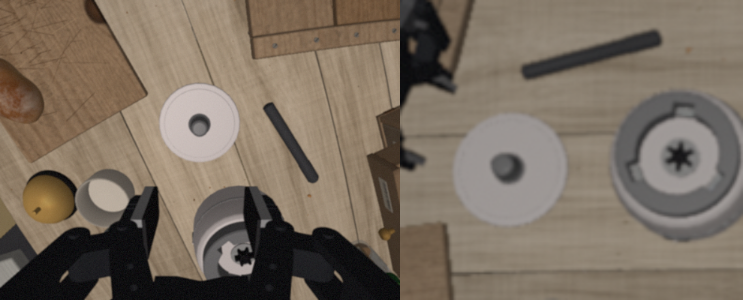

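The cover lies flat with its knob up at left, clear of the mill. The socket is open, with three grooves and the drive dog visible in the right half. I'll look straight into the socket from the wrist.

```bash
python3 drive.py '[{"x":-0.037,"y":0.0095,"z":-0.005,"finger_gap":0.05},{"x":-0.074,"y":0.019,"z":-0.01,"finger_gap":0.06},{"x":-0.111,"y":0.0285,"z":-0.015,"finger_gap":0.07},{"x":-0.148,"y":0.038,"z":-0.02,"finger_gap":0.085},{"x":-0.185,"y":0.0475,"z":-0.025,"finger_gap":0.085}]' >/dev/null
python3 drive.py '[{"x":-0.032,"y":0.0085,"finger_gap":0.085},{"x":-0.032,"y":0.0085,"finger_gap":0.085},{"x":-0.032,"y":0.0085,"finger_gap":0.085},{"x":-0.032,"y":0.0085,"finger_gap":0.085},{"x":-0.032,"y":0.0085,"finger_gap":0.085}]'
python3 - <<'E'
from h import *
i=camrig.camera_info("wrist"); im=camrig.camera("wrist"); t=camrig.camera("top")
cv2.imwrite("pics/w4.png",im); cv2.imwrite("pics/t4.png",t); np.save("w4.npy",i,allow_pickle=True)
o=bot.get_obs();print(o["ee_pos"],o["tcp_rot"])
p=proj(i,[[.541,.0965,.1]])[0]; print(p)
x,y=int(p[0])-100,max(0,int(p[1])-75); print(x,y)
cv2.imwrite("pics/c4.png",cv2.resize(im[y:y+150,x:x+200],(800,600),interpolation=cv2.INTER_CUBIC))
E
```

```text
time: 6.93
ee_pos: [0.5183, 0.0412, 0.2568]
tcp_rot: [-179.9, 0.0, 68.9]
wrist_force: [-0.1, -0.3, 0.4]
opening: 0.0852
grasp_force: 0.0
[0.5184 0.0414 0.2572] [-179.9468    0.0173   68.9682]
[324.345  127.7569]
224 52
```

View pics/c4.png

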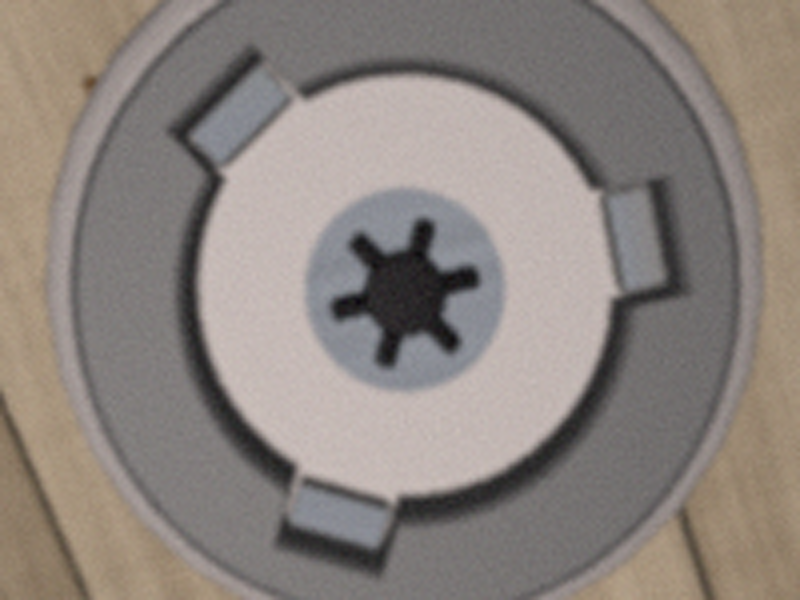

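The crop shows the socket straight on. The groove outer corners are at crop (255,48)/(172,132), (662,178)/(685,292) and (278,545)/(382,573), with the drive dog at (405,290).

Run:
```python
from h import *
i=np.load("w4.npy",allow_pickle=True).item()
c=np.array([[255,48],[172,132],[662,178],[685,292],[278,545],[382,573]],float); px=(c+.5)/4-.5+[224,52]
P=plane(i,px,.1)[:,:2]; M=P.reshape(3,2,2).mean(1)
A=np.c_[2*P,np.ones(6)];s=np.linalg.lstsq(A,(P**2).sum(1),rcond=None)[0];C=s[:2];print("C",C,"r",np.sqrt(s[2]+C@C),"(expect .0439)","mean",M.mean(0))
d=M-C;print("ang",np.degrees(np.arctan2(d[:,1],d[:,0]))%120, [np.linalg.norm(P[2*k]-P[2*k+1]) for k in range(3)])
e=P[1::2]-P[::2];print("edge ang",(np.degrees(np.arctan2(e[:,1],e[:,0]))+90)%60)
col=np.array([[75,280],[738,260]],float);print("collar",plane(i,(col+.5)/4-.5+[224,52],.1))
print("dog",plane(i,[(np.array([405,290])+.5)/4-.5+[224,52]],.09))
# top view: dog + same
t=camrig.camera_info("top"); im=cv2.imread("pics/t4.png"); b=im.astype(int)
m=((b.max(2)<125)&(b.max(2)>70)&(b.max(2)-b.min(2)<20)).astype(np.uint8); m[:190]=0;m[275:]=0;m[:,:220]=0;m[:,300:]=0
cn=max(cv2.findContours(m,0,1)[0],key=cv2.contourArea); el=cv2.fitEllipse(cn); print("top collar",el,plane(t,[el[0]],.1))
print(bot.get_obs()["q"])
```

```text
C [0.5414 0.097 ] r 0.04388480913973349 (expect .0439) mean [0.5417 0.0971]
ang [111.6172 112.561  112.7335] [np.float64(0.01779133929876836), np.float64(0.017770767340863948), np.float64(0.017533521435644038)]
edge ang [52.2834 52.9439 53.5649]
collar [[0.4946 0.1186 0.1   ]
 [0.5923 0.0844 0.1   ]]
dog [[0.5419 0.0979 0.09  ]]
top collar ((288.6141357421875, 223.26441955566406), (21.399639129638672, 104.35225677490234), 174.25460815429688) [[0.5545 0.0416 0.1   ]]
[  4.5672   0.9289   5.955   95.0815   0.0074 115.599 ]
```

```bash
python3 drive.py '[{"x":-0.036,"y":0.0058,"spin":7,"finger_gap":0.085},{"x":-0.072,"y":0.0116,"spin":14,"finger_gap":0.085},{"x":-0.108,"y":0.0174,"spin":21,"finger_gap":0.085},{"x":-0.144,"y":0.0232,"spin":28,"finger_gap":0.085},{"x":-0.18,"y":0.029,"spin":35,"finger_gap":0.085}]' | grep -E 'ee_pos|rot'
python3 drive.py '[{"x":-0.027,"y":0.026,"z":0.01,"spin":5,"finger_gap":0.085},{"x":-0.053,"y":0.052,"z":0.02,"spin":10,"finger_gap":0.085},{"x":-0.08,"y":0.078,"z":0.03,"spin":10,"finger_gap":0.085},{"x":-0.107,"y":0.104,"z":0.04,"spin":10,"finger_gap":0.085},{"x":-0.133,"y":0.13,"z":0.05,"spin":10,"finger_gap":0.085}]' | grep -E 'ee_pos|rot'
python3 drive.py '[{"finger_gap":0.085},{"finger_gap":0.085}]' | grep -E 'ee_pos|rot'
python3 - <<'E'
from h import *
print(delta([.4428,-.319,.064]))
i=camrig.camera_info("wrist"); im=camrig.camera("wrist"); cv2.imwrite("pics/w5.png",im); np.save("w5.npy",i,allow_pickle=True)
print(proj(i,[[.4428,-.319,.085]]))
E
```

```text
ee_pos: [0.4804, -0.1385, 0.2576]
tcp_rot: [-180.0, -0.0, 33.7]
ee_pos: [0.4425, -0.3211, 0.2072]
tcp_rot: [180.0, -0.0, 24.0]
ee_pos: [0.4423, -0.3207, 0.2065]
tcp_rot: [-179.9, 0.1, 23.8]
(array([ 0.0013, -0.0011,  0.1425]), array([ 0.4423, -0.3207,  0.2065]), array([-179.8841,    0.0599,   23.7755]))
[[319.6881 233.9346]]
```

View pics/w5.png

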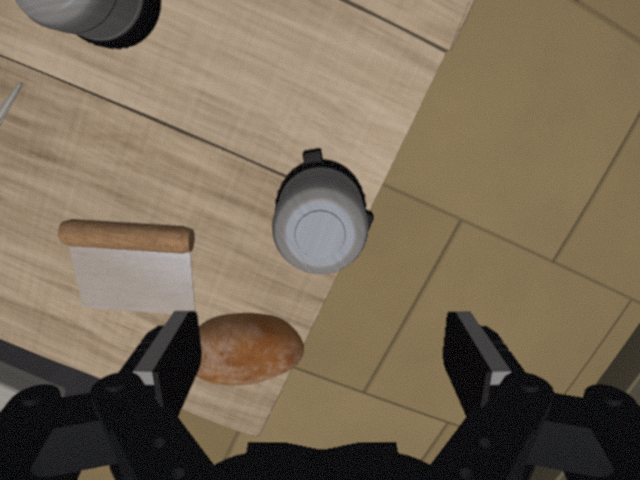

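The wrist view shows the cup top at (320,233), as predicted, with clear room on both finger sides. I'll descend and grip.

```bash
python3 drive.py '[{"x":0.0013,"y":-0.0011,"z":0.035,"finger_gap":0.085},{"x":0.0013,"y":-0.0011,"z":0.07,"finger_gap":0.085},{"x":0.0013,"y":-0.0011,"z":0.1,"finger_gap":0.085},{"x":0.0013,"y":-0.0011,"z":0.125,"finger_gap":0.085},{"x":0.0013,"y":-0.0011,"z":0.142,"finger_gap":0.085}]' 
python3 drive.py '[{"finger_gap":0.085},{"finger_gap":0.05},{"finger_gap":0.05},{"finger_gap":0.05},{"finger_gap":0.05}]' 60
python3 drive.py '[{"finger_gap":0.05},{"finger_gap":0.05},{"z":-0.03,"finger_gap":0.05},{"z":-0.07,"finger_gap":0.05},{"z":-0.07,"finger_gap":0.05}]'
```

```text
time: 8.5
ee_pos: [0.4436, -0.3161, 0.0636]
tcp_rot: [-179.9, 0.0, 24.0]
wrist_force: [0.0, 0.1, 0.4]
opening: 0.0851
grasp_force: 0.0
time: 8.92
ee_pos: [0.4447, -0.3186, 0.0682]
tcp_rot: [179.9, -0.1, 23.9]
wrist_force: [1.3, 3.0, 7.7]
opening: 0.0577
grasp_force: 65.0
time: 9.33
ee_pos: [0.4456, -0.32, 0.144]
tcp_rot: [179.5, -0.3, 23.9]
wrist_force: [0.3, -1.3, -1.6]
opening: 0.0579
grasp_force: 65.5
```

```bash
python3 drive.py '[{"z":-0.04,"finger_gap":0.05},{"z":-0.08,"finger_gap":0.05},{"x":0.0233,"y":-0.031,"z":-0.08,"finger_gap":0.05},{"x":0.0467,"y":-0.062,"z":-0.08,"finger_gap":0.05},{"x":0.07,"y":-0.093,"z":-0.08,"finger_gap":0.05}]' >/dev/null
python3 drive.py '[{"x":0.0233,"y":-0.031,"finger_gap":0.05},{"x":0.0467,"y":-0.062,"finger_gap":0.05},{"x":0.07,"y":-0.093,"finger_gap":0.05},{"x":0.0933,"y":-0.124,"finger_gap":0.05},{"x":0.1167,"y":-0.155,"finger_gap":0.05}]' | grep -E 'ee|rot|grasp'
python3 drive.py '[{"x":0.0233,"y":-0.031,"spin":-5,"finger_gap":0.05},{"x":0.0467,"y":-0.062,"spin":-10,"finger_gap":0.05},{"x":0.07,"y":-0.0933,"spin":-15,"finger_gap":0.05},{"x":0.07,"y":-0.0933,"spin":-22,"finger_gap":0.05},{"x":0.07,"y":-0.0933,"spin":-29,"finger_gap":0.05}]' | grep -E 'ee|rot|grasp'
python3 drive.py '[{"spin":-7,"finger_gap":0.05},{"spin":-14,"finger_gap":0.05},{"spin":-21,"finger_gap":0.05},{"spin":-28,"finger_gap":0.05},{"spin":-35,"finger_gap":0.05}]' | grep -E 'ee|rot|grasp'
python3 drive.py '[{"spin":-7,"finger_gap":0.05},{"spin":-14,"finger_gap":0.05},{"spin":-15.3,"finger_gap":0.05},{"spin":-15.3,"finger_gap":0.05},{"spin":-15.3,"finger_gap":0.05}]' | grep -E 'ee|rot|grasp'
python3 - <<'E'
from h import *
i=camrig.camera_info("wrist"); im=camrig.camera("wrist"); t=camrig.camera("top"); s=camrig.camera("side")
for n,x in (("w6",im),("t6",t),("s6",s)): cv2.imwrite(f"pics/{n}.png",x)
np.save("w6.npy",i,allow_pickle=True)
o=bot.get_obs(); print(delta([.5414,.097,.166]),o["q"],o["opening"],o["time"])
E
```

```text
ee_pos: [0.514, -0.0142, 0.2168]
tcp_rot: [180.0, -0.1, 23.9]
grasp_force: 66.3
ee_pos: [0.5402, 0.1, 0.2162]
tcp_rot: [180.0, -0.0, 53.4]
grasp_force: 66.1
ee_pos: [0.5401, 0.0977, 0.2166]
tcp_rot: [179.9, -0.0, 88.2]
grasp_force: 66.0
ee_pos: [0.5401, 0.0976, 0.2161]
tcp_rot: [180.0, 0.0, 103.0]
grasp_force: 66.0
(array([-0.0009,  0.0012,  0.0499]), array([0.54  , 0.0976, 0.2159]), array([179.9906,   0.002 , 103.0617])) [10.2411  4.1276  4.6897 90.5526 -0.0015 87.1794] 0.05791090203119996 11.5667
```

View pics/w6.png

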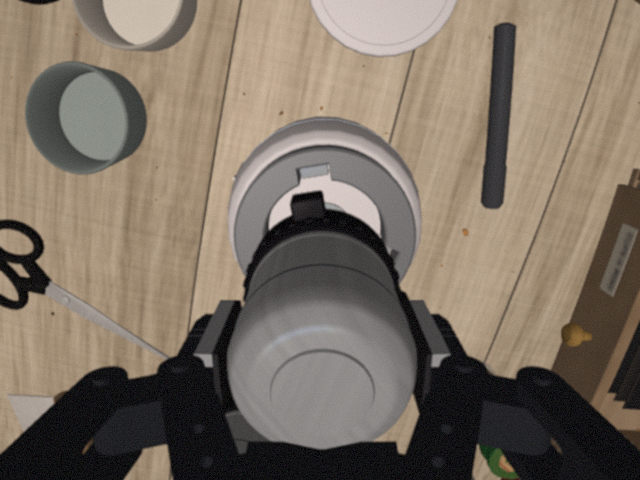

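The view shows the held cup's front key at (308,203) just short of the matching groove at (314,172). I'll compare their directions.

Run:
```python
from h import *
i=np.load("w6.npy",allow_pickle=True).item(); o=bot.get_obs()["ee_pos"]; C=np.array([.5414,.097])
im=cv2.imread("pics/w6.png"); m=(im.max(2)<45).astype(np.uint8)
for y in range(192,216,4):
    x=np.nonzero(m[y,280:340])[0]+280; print(y,x.min() if len(x) else 0,x.max() if len(x) else 0)
for px in ([308,196],[308,206]):
    k=plane(i,[px],.162)[0][:2]; d=k-o[:2]; print("key",k,np.linalg.norm(d),np.degrees(np.arctan2(d[1],d[0])))
for px in ([313.5,164],[314,171]):
    g=plane(i,[px],.1)[0][:2]; d=g-C; print("groove",g,np.linalg.norm(d),np.degrees(np.arctan2(d[1],d[0])))
# cup axis in the tool's y: body side edges at several rows
```

```text
192 315 320
196 294 321
200 292 322
204 292 323
208 292 324
212 293 339
key [0.5257 0.1346] 0.03969038684111008 111.05964632417195
key [0.5266 0.1305] 0.03553413458572946 112.0728557061344
groove [0.5259 0.1387] 0.04444288153209844 110.38651375610984
groove [0.527 0.135] 0.04060093112451365 110.72827240187407
```

```bash
python3 drive.py '[{"x":-0.0009,"y":0.0012,"z":0.02,"finger_gap":0.05},{"x":-0.0009,"y":0.0012,"z":0.035,"finger_gap":0.05},{"x":-0.0009,"y":0.0012,"z":0.042,"finger_gap":0.05},{"x":-0.0009,"y":0.0012,"z":0.042,"finger_gap":0.05}]' 
python3 drive.py '[{"z":0.004,"finger_gap":0.05},{"z":0.008,"finger_gap":0.05},{"z":0.011,"finger_gap":0.05},{"z":0.014,"finger_gap":0.05},{"z":0.014,"finger_gap":0.05}]'
```

```text
time: 11.9
ee_pos: [0.5405, 0.0968, 0.172]
tcp_rot: [-179.8, -0.0, 103.1]
wrist_force: [-0.9, -0.0, -3.1]
opening: 0.0578
grasp_force: 66.0
time: 12.32
ee_pos: [0.5413, 0.0971, 0.1594]
tcp_rot: [-180.0, -0.0, 103.2]
wrist_force: [1.1, 1.7, -3.1]
opening: 0.0574
grasp_force: 66.3
```

```bash
python3 drive.py '[{"z":0.003,"finger_gap":0.05},{"z":0.006,"finger_gap":0.05},{"z":0.007,"finger_gap":0.05},{"z":0.007,"finger_gap":0.05},{"z":0.007,"finger_gap":0.05}]'
python3 drive.py '[{"z":0.003,"finger_gap":0.05},{"z":0.006,"finger_gap":0.05},{"z":0.008,"finger_gap":0.05},{"z":0.008,"finger_gap":0.05},{"z":0.008,"finger_gap":0.05}]' 90
```

```text
time: 12.73
ee_pos: [0.5415, 0.0971, 0.1534]
tcp_rot: [179.9, -0.0, 103.2]
wrist_force: [0.0, 2.7, 3.3]
opening: 0.0576
grasp_force: 66.7
time: 13.15
ee_pos: [0.5415, 0.0971, 0.1463]
tcp_rot: [179.9, -0.0, 103.2]
wrist_force: [-3.2, 1.2, 12.2]
opening: 0.0572
grasp_force: 96.2
```

```bash
python3 drive.py '[{"z":0.001,"finger_gap":0.05},{"z":0.002,"finger_gap":0.05},{"z":0.002,"finger_gap":0.05},{"z":0.002,"finger_gap":0.05},{"z":0.002,"finger_gap":0.05}]'
python3 drive.py '[{"z":0.001,"finger_gap":0.05},{"z":0.001,"finger_gap":0.05},{"z":0.001,"finger_gap":0.05},{"z":0.001,"finger_gap":0.05},{"z":0.001,"finger_gap":0.05}]'
python3 - <<'E'
from h import *
s=camrig.camera("side");t=camrig.camera("top")
cv2.imwrite("pics/fin.png",np.hstack([cv2.resize(s[160:360,180:400],(396,360)),cv2.resize(t[160:320,130:310],(405,360))]))
E
```

```text
time: 13.57
ee_pos: [0.5416, 0.0971, 0.1462]
tcp_rot: [179.8, 0.0, 103.2]
wrist_force: [-7.2, 0.8, 24.4]
opening: 0.0571
grasp_force: 97.6
time: 13.98
ee_pos: [0.5415, 0.0971, 0.1461]
tcp_rot: [179.8, 0.0, 103.2]
wrist_force: [-9.5, 0.1, 30.8]
opening: 0.0572
grasp_force: 98.2
```

View pics/fin.png

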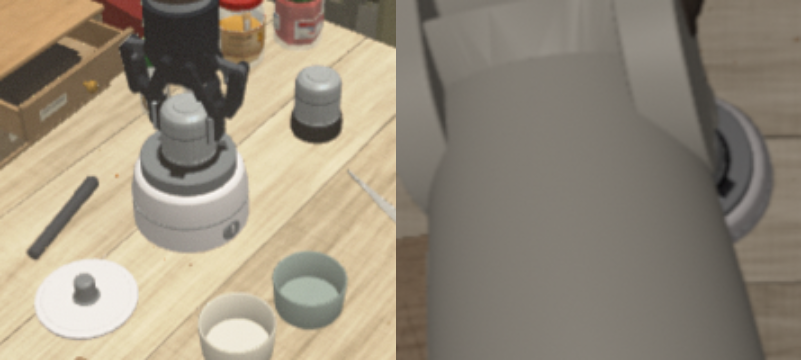

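The final view shows the cup upright and sunk in the collar, held in the fingers at about (187,130). The cover lies flat at (87,297), and the plain cup stands untouched at (318,100). The TCP stopped moving while the force rose from 12 to 31 N, so the cup is on the hard stop. I'm handing in.

```bash
python3 -c "
from workcell import bot, camrig, job_done
print(job_done())"
```

```text
the job is handed in; nothing more can be done
None
```

I handed the job in at about 14 s with the keyed cup in the socket, held and pressed down to the hard stop; the cover lies knob up on the table clear of the mill, the plain cup is untouched, and no verdict was returned.

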